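# Hook up the drop guard of the press with the die in it

### The job

The die left in one of the two small bench presses has to come out next, so that press must stand open. Lift that press's drop guard by the black handle of its bar, hook the slot of the bar down into the notch of the rail across the top of the press, and let go so that the guard hangs open. Leave the other press's guard shut and the die where it is.

Things in the scene. Friction and masses are not known exactly. Their poses are not given: they have to be found in the camera images.
- handle_a (a point): Middle of the black handle on the guard's bar, press with the die: a level rod, 16 mm thick, 76 mm long along y, top of an open stirrup (60 mm wide and 25 mm high inside), to be pinched from above, fingers before and behind it. Axes are the bar's: z up along the bar, x to the back. The bar's hinge on the guard is 160 mm below this point along z.
- slot_a (a point): Middle of the roof of the slot in the bar of the same press, 55 mm below handle_a along the bar's z and 22 mm behind it (+x). The slot is open downwards, 32 mm wide from front to back and 12 mm deep, with an 8 mm thick lip behind it; the bar is 10 mm wide.
- notch_a (a point): Middle of the notch floor in the top edge of the fixed rail on top of the press with the die, 255 mm above the bench. Rail 8 mm thick, notch 26 mm wide, 15 mm deep. Axes are the press's: x to the back, y along the rail, z up. The bar's hinge rides straight up and down 22 mm in front (-x) of this point, at 80 mm above the bench while shut.
- guard_a (a joint): Lift of the guard of the press with the die, m: 0 shut, 0.11 at its upper stop, 0.07 when its bar hangs in the notch. Guard (108 x 67 mm, steel frame with upright bars) and bar weigh about 0.5 kg and fall shut when let go.
- bar_a (a joint): Lean of that bar, rad: 0 upright, negative leaning forward towards the robot (as it starts, about -0.45, held by a little hinge friction), limits -0.55 and 0.10. At -0.35 or less the slot's lip clears the front of the rail as the guard is lifted.
- die_centre (a point): Middle of the loose die, a brown block with a grey top, 36 x 62 x 34 mm, which stands on the nest plate of the press to be opened, behind its guard.
- guard_b (a joint): How far the guard of the other press, the one with nothing on its nest plate, is lifted, m; 0 shut. Two other dies stand on the bench behind. The two presses are alike, about 150 mm wide and 270 mm tall, with the bar leaning out in front.

How it is judged (in metres and radians):
At the end, for the whole second after the job is handed in: The guard of the press with the die hangs still, lifted 58 to 79 mm, by its bar, whose slot sits over the rail's notch (within 18 mm front to back); the other guard is shut (under 10 mm) and the die is within 15 mm of where it stood (value of joint guard_a between 0.058 and 0.079 m and x of slot_a in the frame of notch_a between -0.018 and 0.018 m and velocity of joint guard_a between -0.01 and 0.01 m/s and value of joint guard_b below 0.01 m and distance of die_centre from where it was at the start of the episode below 0.015 m); the robot touches nothing.
It fails at once if the other press's guard is lifted by more than 20 mm (value of joint guard_b above 0.02 m).
It fails at once if the die is moved by more than 20 mm (distance of die_centre from where it was at the start of the episode above 0.02 m).
It also fails if it takes over 32 s, if anything falls off the work surface, if the arm or the gripper's body presses on something with over 40 N, if the wrist force passes 120 N, or if a joint passes its speed limit or range.

### The arm

A 6-joint arm with a two-finger parallel gripper is mounted at the origin on a cart in front of the work surface, level with it; the furniture and walls round the work are solid. World frame = base frame: x ahead of the robot, y to its left, z up, the work surface at z = 0. Lengths are in m, angles in degrees, forces in N, time in s.
With the tool pointing down it reaches from about 0.35 to 0.875 m from the base axis. Payload 4.2 kg.
Tool frame: the origin (TCP) lies midway between the tips of the shut fingers; the grasp point (between the pads) lies r.pinch_z behind it (r.pinch_z is the distance from the TCP to the grasp point, in m); z points along the fingers, y is the direction in which the jaws open and shut (so a half turn about z gives the same grasp; the last joint's range is limited). The gripper opens to 87 mm and grips with 3 to 60 N. Pads are 19 mm wide; open, the fingers measure 117 mm over their backs; the gripper's body (75 mm by 190 mm) begins 51 mm behind the grasp point.
Start: joints at [-60.871, 22.042, 0.453, 0, -68.411, -14.817], TCP at [0.155, -0.606, 0.223] pointing down, gripper open.
Joint ranges: [-179.83, 179.83], [-69.29, 118.12], [-61.27, 80.66], [-181.25, 117.63], [-171.15, -9.14], [-177.46, 177.46]. Speed limits (degrees/s): [159.86, 159.86, 180, 180, 180, 180].

### API

Orientations are given as a 3x3 rotation matrix whose columns are the frame's x, y, z axes.
In Python, from station import r gives the robot as it stands. The module is installed in compiled form; this text tells all that it offers.
- The arm moves only by the tool play_rows, never from a script. Its argument "deltas" is a list of rows, each a list of 7 numbers: the shift along the tool's x, y, z in units of 25 mm (1.0 is 25 mm), then the turn, a rotation vector about the tool's x, y, z in units of 5 degrees (1.0 is 5 degrees), then the finger opening in mm, from 0 to 87. In form: [[tx, ty, tz, wx, wy, wz, fingers], ...]. A call has 1 to 12 rows; each row is the pose to reach, as a shift and turn from the pose commanded when the call began, along the tool's axes at that moment; what a row does not reach only later rows make up. A row lasts 1/10 s, in which the tool goes at most 50 mm and 8.59 degrees, less where a joint would pass 70% of its speed; a pose out of reach is approached as far as the arm can. A call with a gripper value outside its range is refused whole. The fingers move at their own pace and stop on an object; the grip force is fixed at half the most. Time passes only in rows, so rows that repeat a pose let the fingers close. It gives the time, the measured TCP pose, the force and the opening at its end, in the units of the state.
- r.sense(): the state, without advancing time (a new reading comes with each control period).
- r.capture(name): name is "scene" or "top" or "wrist"; returns a dict with "pixels" (384x512x3 uint8, red, green, blue), "camera_matrix" (3x3 intrinsics, pixels), "R" (3x3) and "t" (3): a world point X has camera coordinates R X + t; the wrist camera has in their place "T_tool_cam" (4x4, takes a point from camera to tool coordinates, whose origin is the TCP and whose axes are the flange's). Camera axes: x right, y down, z forward; pixel columns grow to the right and rows downward; lengths in m; the calibration is good to about 2 mm. A picture is of the moment at which its call begins: read the wrist's pose just before it. There is no depth.
- r.finish_job(): hands the job in, once; it reports no verdict.
Trained networks look in the newest picture that a camera, given by its name, has taken for a name from the list of things; names that differ only in an ending like _2 or _b are one class to them, and where a whole thing is asked for, a point or a joint stands for the part that bears it (a point fixed in the world has none). Each returns a list of dicts, best first, with "score" (0 to 1); they miss things now and then, are a little off and sometimes report something else, mostly with a low value. They report only what shows in the picture. A call takes as long as a camera call.
- r.spot_in(camera, target): "centre" ([x, y, z] in m, in world coordinates, good to about 4 mm: the middle of the surface that is visible of it).
- r.cut_out(camera, target): "region" (384x512 bool, what is visible of it).
The state is a dict: "time_s": time; "joints": joint angles; "joint_velocities": joint speeds; "effort": joint torques, N m; "tcp_pos": TCP position; "ee_rot": TCP orientation; "wrist_force": force on the tool from outside, world axes, zero at the start; "moment": the same for the moment, N m; "gripper_width": opening from 0.0 (shut) to 1.0 (fully open).
Only numpy, scipy, OpenCV 4.12 (cv2) and the standard library are available. Lean on these libraries where they do the work, as an engineer would, in place of code of your own. Each camera call takes 0.05 s, during which the arm holds its last target.

## Working session

There is one attempt and no reset: what is moved stays moved. The work goes in short steps, Python scripts to look and compute and a tool call to move; the robot and the scene stay as the last step left them, time stands still between calls to the robot, and variables do not carry over. Pictures are saved under pics/ and viewed, and the job is handed in when it is done.

Besides the shell and the picture viewer there is one more tool, called after "Emit:" as a command line: name --pt "numbers of a row" for each row, then --argument value for the rest. play_rows: Moves the arm, as the interface text tells. Its arguments: {"type":"object","properties":{"deltas":{"type":"array","items":{"type":"array","items":{"type":"number"}}}},"required":["deltas"]}

```bash
mkdir -p pics; ls; cat > h.py <<'E'
import numpy as np, cv2
from station import r
def cap(n,f):
    c=r.capture(n); cv2.imwrite('pics/'+f,c['pixels'][:,:,::-1]); return c
E
python3 - <<'E'
from h import *
s=r.sense(); print(s['time_s'],s['tcp_pos'],s['ee_rot'],s['gripper_width'],r.pinch_z)
for n in ['scene','top']:
    c=cap(n,n+'1.png'); print(n,c['camera_matrix'],c['R'],c['t'])
    for t in ['handle_a','slot_a','notch_a','die_centre','guard_a','bar_a']:
        print(t,[(np.round(d['centre'],3).tolist(),round(d['score'],2)) for d in r.spot_in(n,t)])
E
```

```text
pics
0.0 [ 0.15435572 -0.60502084  0.22143401] [[-9.69021656e-01 -2.46974952e-01 -6.34514857e-04]
 [-2.46975749e-01  9.69019374e-01  2.10545834e-03]
 [ 9.48617169e-05  2.19694451e-03 -9.99997582e-01]] 0.9986724842665878 0.0187
scene [[455.41495876   0.         257.26545769]
 [  0.         455.41495876 183.11653175]
 [  0.           0.           1.        ]] [[ 0.95139882  0.3077841  -0.0104516 ]
 [ 0.20274285 -0.65152736 -0.73103176]
 [-0.23180946  0.69338377 -0.68226338]] [-0.54115551 -0.08164495  1.46012207]
handle_a [([0.471, -0.056, 0.189], 0.68)]
slot_a [([0.469, -0.051, 0.191], 0.81)]
notch_a [([0.569, -0.043, 0.172], 0.77)]
die_centre [([0.578, -0.044, 0.039], 0.74)]
guard_a [([0.468, -0.053, 0.186], 0.66), ([0.504, -0.282, 0.19], 0.61)]
bar_a [([0.471, -0.054, 0.188], 0.78)]
top [[357.29401792   0.         257.13617017]
 [  0.         357.29401792 198.76777415]
 [  0.           0.           1.        ]] [[-0.49754275 -0.86741293 -0.00678386]
 [-0.73336446  0.42480442 -0.53077093]
 [ 0.46327938 -0.25910618 -0.84748817]] [0.16994755 0.61610258 0.67114596]
handle_a [([0.46, -0.045, 0.2], 0.91), ([0.484, -0.044, 0.192], 0.61)]
slot_a [([0.461, -0.047, 0.2], 0.88), ([0.525, -0.276, 0.189], 0.18)]
notch_a [([0.546, -0.026, 0.182], 0.69)]
die_centre [([0.568, -0.025, 0.041], 0.77)]
guard_a [([0.486, -0.046, 0.195], 0.73), ([0.522, -0.27, 0.186], 0.7), ([0.46, -0.048, 0.201], 0.28)]
bar_a [([0.459, -0.043, 0.207], 0.7), ([0.548, -0.027, 0.18], 0.64)]
```

View pics/scene1.png

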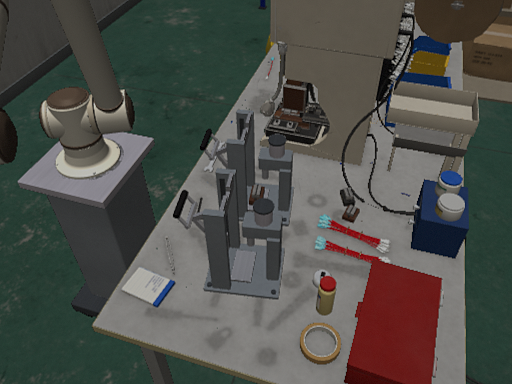

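View pics/top1.png

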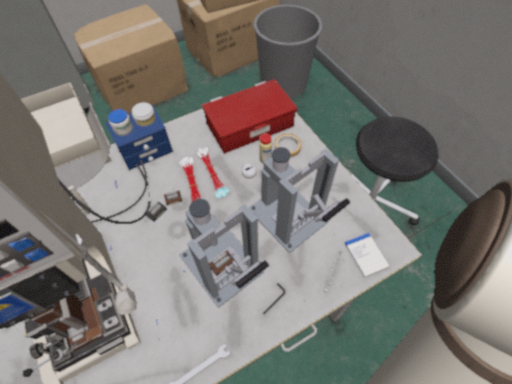

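The press with the die is the further one in "scene" (around 265,190) and the left one in "top" (225,260). The empty press is the other one. I'll zoom in for triangulation.

```bash
python3 - <<'E'
import cv2
a=cv2.imread('pics/scene1.png')[100:240,180:320]; b=cv2.imread('pics/top1.png')[190:310,170:290]
cv2.imwrite('pics/s1z.png',cv2.resize(a,(560,560),interpolation=cv2.INTER_CUBIC))
cv2.imwrite('pics/t1z.png',cv2.resize(b,(600,600),interpolation=cv2.INTER_CUBIC))
E
```

```text
(no output)
```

View pics/s1z.png

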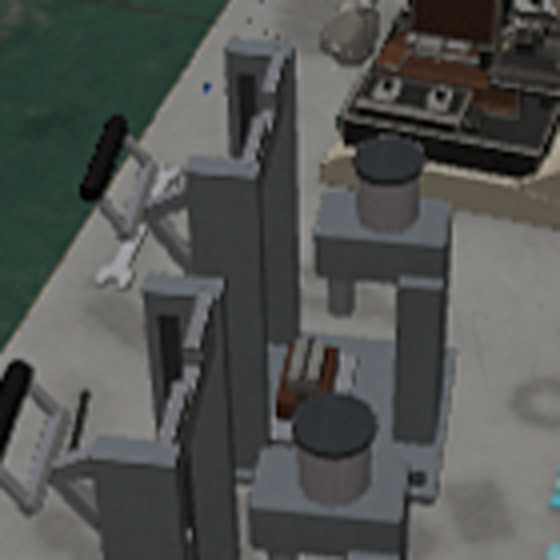

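View pics/t1z.png

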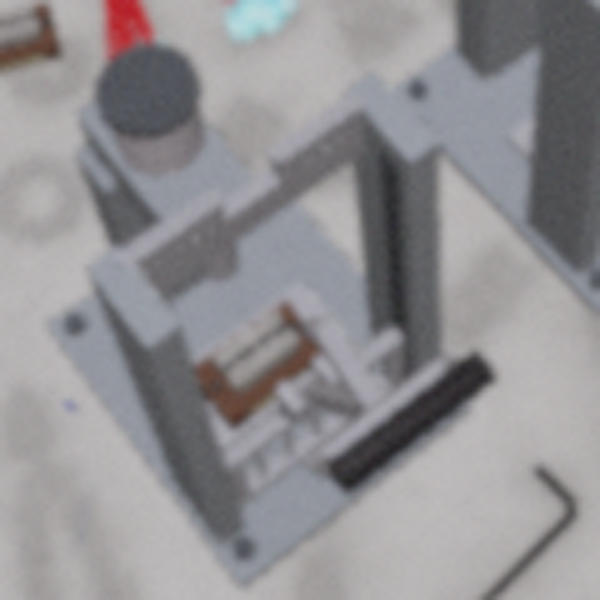

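```bash
cat >> h.py <<'E'
S=dict(K=np.array([[455.41495876,0,257.26545769],[0,455.41495876,183.11653175],[0,0,1]]),R=np.array([[0.95139882,0.3077841,-0.0104516],[0.20274285,-0.65152736,-0.73103176],[-0.23180946,0.69338377,-0.68226338]]),t=np.array([-0.54115551,-0.08164495,1.46012207]))
T=dict(K=np.array([[357.29401792,0,257.13617017],[0,357.29401792,198.76777415],[0,0,1]]),R=np.array([[-0.49754275,-0.86741293,-0.00678386],[-0.73336446,0.42480442,-0.53077093],[0.46327938,-0.25910618,-0.84748817]]),t=np.array([0.16994755,0.61610258,0.67114596]))
def P(c): return c['K']@np.c_[c['R'],c['t']]
def tri(a,b):
    X=cv2.triangulatePoints(P(S),P(T),np.array(a,float).reshape(2,1),np.array(b,float).reshape(2,1)); return (X[:3]/X[3]).ravel()
def plane(c,p,z):
    d=c['R'].T@np.linalg.solve(c['K'],[p[0],p[1],1]); o=-c['R'].T@c['t']; return o+d*(z-o[2])/d[2]
def proj(c,X):
    x=P(c)@np.r_[X,1]; return x[:2]/x[2]
def sz(x,y): return (180+x/4-.375,100+y/4-.375)
def tz(x,y): return (170+x/5-.4,190+y/5-.4)
E
python3 - <<'E'
from h import *
np.set_printoptions(precision=4,suppress=True)
print('cams',-S['R'].T@S['t'],-T['R'].T@T['t'])
m=tri(sz(92,190),tz(480,367)); p=tri(sz(118,122),tz(345,470)); print('handle ends',m,p,(m+p)/2,np.linalg.norm(m-p),np.degrees(np.arctan2(-(p-m)[0],(p-m)[1])))
for q in [(90,268),(150,343),(185,325),(368,78),(410,160),(440,140),(222,197),(275,162)]: print(q,plane(T,tz(*q),.27))
for q in [(50,322),(240,585)]: print(q,plane(T,tz(*q),.008))
for q in [(228,45),(230,162),(190,170),(250,172)]: print('s',q,plane(S,sz(*q),.27))
E
```

```text
cams [ 0.8699 -0.8991  0.9308] [0.2255 0.0596 0.897 ]
handle ends [ 0.4554 -0.0875  0.2167] [ 0.4448 -0.0193  0.219 ] [ 0.4501 -0.0534  0.2178] 0.06897327649419706 8.82904071136621
(90, 268) [0.5477 0.0338 0.27  ]
(150, 343) [0.5081 0.0269 0.27  ]
(185, 325) [0.5081 0.0123 0.27  ]
(368, 78) [ 0.569  -0.0997  0.27  ]
(410, 160) [ 0.5272 -0.0959  0.27  ]
(440, 140) [ 0.5291 -0.1107  0.27  ]
(222, 197) [ 0.5498 -0.0237  0.27  ]
(275, 162) [ 0.5533 -0.0489  0.27  ]
(50, 322) [0.664  0.0546 0.008 ]
(240, 585) [0.4877 0.0288 0.008 ]
s (228, 45) [0.5112 0.0152 0.27  ]
s (230, 162) [ 0.5539 -0.0997  0.27  ]
s (190, 170) [ 0.5339 -0.1138  0.27  ]
s (250, 172) [ 0.5684 -0.1052  0.27  ]
```

```bash
cat >> h.py <<'E'
from scipy.spatial.transform import Rotation as Ro
def down(ydeg):
    a=np.radians(ydeg); y=np.array([np.cos(a),np.sin(a),0]); z=np.array([0,0,-1.]); return np.c_[np.cross(y,z),y,z]
def delta(p,Rt=None):
    s=r.sense(); R0=np.array(s['ee_rot']); d=R0.T@(np.array(p)-s['tcp_pos'])/.025
    w=np.zeros(3) if Rt is None else np.degrees(Ro.from_matrix(R0.T@Rt).as_rotvec())/5
    return np.round(np.r_[d,w],2).tolist()
E
python3 - <<'E'
from h import *
print(delta([.44,-.053,.36],down(188.6)))
print(delta([.154,-.605,.36]))
print(delta([.30,-.33,.38]))
E
```

```text
[-16.53, 18.59, -5.5, -0.0, 0.0, -16.86]
[0.01, 0.03, -5.5, 0.0, 0.0, 0.0]
[-8.36, 9.24, -6.3, 0.0, 0.0, 0.0]
```

Emit:
play_rows --pt "0 0 -2 0 0 0 87" --pt "-0.5 0.5 -4 0 0 -1 87" --pt "-2 2.2 -5.5 0 0 -2.5 87" --pt "-3.4 3.8 -6 0 0 -4 87" --pt "-4.8 5.4 -6 0 0 -5.6 87" --pt "-6.2 7 -6 0 0 -7.2 87" --pt "-7.6 8.6 -6 0 0 -8.8 87" --pt "-9 10.2 -6 0 0 -10.4 87" --pt "-10.4 11.8 -6 0 0 -12 87" --pt "-11.8 13.4 -6 0 0 -13.6 87" --pt "-13.2 15 -6 0 0 -15.2 87" --pt "-14.6 16.5 -5.8 0 0 -16.2 87"

```text
time_s: 1.9
tcp_pos: [0.385, -0.1547, 0.3709]
ee_rot: [[0.097, -0.995, 0.003], [-0.995, -0.097, -0.0], [0.001, -0.003, -1.0]]
wrist_force: [0.4, 0.7, -0.0]
gripper_width: 0.998
```

```bash
python3 - <<'E'
from h import *
print(delta([.44,-.053,.36],down(188.6)), r.sense()['tcp_pos'])
E
```

```text
[-3.83, -2.59, 0.44, -0.03, -0.01, -0.6] [ 0.38495227 -0.15470222  0.37086531]
```

Emit:
play_rows --pt "0 0 0 0 0 0 87" --pt "0 0 0 0 0 0 87"

```text
time_s: 2.1
tcp_pos: [0.3849, -0.1556, 0.37]
ee_rot: [[0.096, -0.995, -0.0], [-0.995, -0.096, -0.0], [0.0, 0.0, -1.0]]
wrist_force: [0.2, 0.0, -0.6]
gripper_width: 1.0
```

```bash
python3 - <<'E'
from h import *
print(delta([.44,-.053,.36],down(188.6)), r.sense()['tcp_pos'])
E
```

```text
[-3.87, -2.59, 0.4, 0.0, -0.0, -0.62] [ 0.38487368 -0.1555621   0.37003934]
```

Emit:
play_rows --pt "-1.3 -0.9 0.1 0 0 -0.2 87" --pt "-2.6 -1.8 0.3 0 0 -0.4 87" --pt "-3.5 -2.4 0.4 0 0 -0.6 87" --pt "-3.9 -2.6 0.4 0 0 -0.6 87" --pt "-3.9 -2.6 0.4 0 0 -0.6 87"

```text
time_s: 2.6
tcp_pos: [0.4403, -0.054, 0.3599]
ee_rot: [[0.144, -0.99, -0.001], [-0.99, -0.144, -0.0], [0.0, 0.001, -1.0]]
wrist_force: [0.6, -0.3, -0.2]
gripper_width: 1.0
```

```bash
python3 - <<'E'
from h import *
np.set_printoptions(precision=4,suppress=True)
s=r.sense();print(s['tcp_pos'],s['ee_rot'])
c=cap('wrist','w1.png'); print(c['camera_matrix'],c['T_tool_cam'])
np.savez('w1.npz',K=c['camera_matrix'],Tc=c['T_tool_cam'],R=s['ee_rot'],p=s['tcp_pos'])
for t in ['handle_a','slot_a','notch_a','bar_a']:
    print(t,[(np.round(d['centre'],3).tolist(),round(d['score'],2)) for d in r.spot_in('wrist',t)])
E
```

```text
[ 0.4403 -0.054   0.3599] [[ 0.1437 -0.9896 -0.0006]
 [-0.9896 -0.1437 -0.0004]
 [ 0.0003  0.0006 -1.    ]]
[[318.5971   0.     251.0478]
 [  0.     318.5971 179.7905]
 [  0.       0.       1.    ]] [[ 0.0001 -0.959  -0.2835  0.0779]
 [ 1.      0.0002 -0.0003  0.0006]
 [ 0.0003 -0.2835  0.959  -0.1619]
 [ 0.      0.      0.      1.    ]]
handle_a [([0.465, -0.051, 0.199], 0.96)]
slot_a [([0.466, -0.047, 0.202], 0.91)]
notch_a [([0.549, -0.044, 0.19], 0.9)]
bar_a [([0.463, -0.048, 0.201], 0.95)]
```

View pics/w1.png

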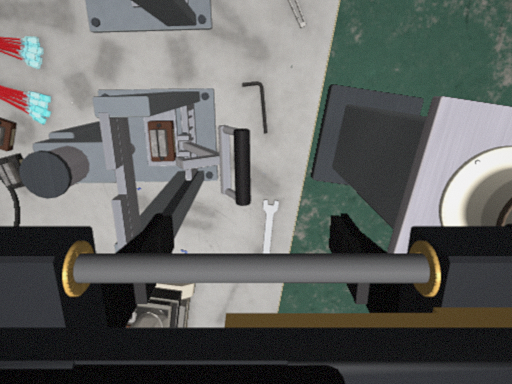

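The wrist picture shows the black handle at about (243,167), the rail at x≈118 with its notch around y 166–196, and the die at (160,140). I'll zoom in to fit a model to it.

```bash
python3 - <<'E'
import cv2
a=cv2.imread('pics/w1.png')[85:255,85:265]
cv2.imwrite('pics/w1z.png',cv2.resize(a,None,fx=4,fy=3.5,interpolation=cv2.INTER_CUBIC))
E
```

```text
(no output)
```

View pics/w1z.png

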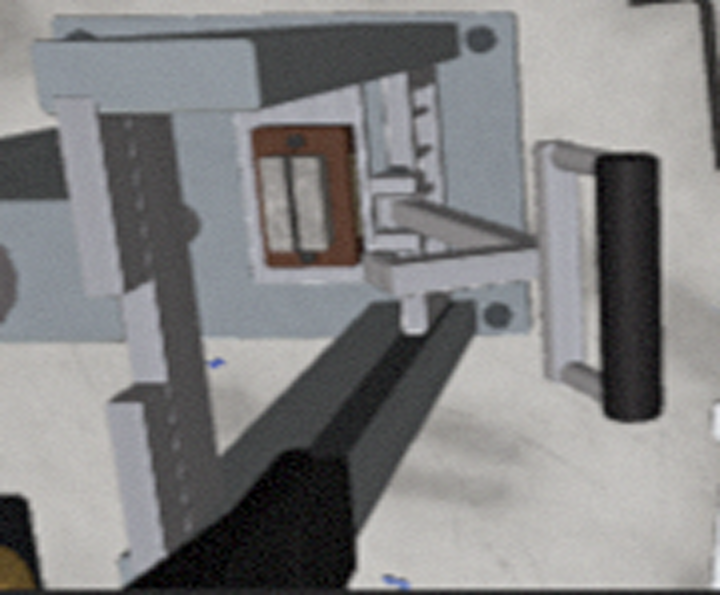

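```bash
cat > fit.py <<'E'
from h import *
from scipy.optimize import least_squares
np.set_printoptions(precision=4,suppress=True)
d=np.load('w1.npz'); K=d['K'];Tc=d['Tc'];Rw=d['R'];pw=d['p']
M=np.eye(4);M[:3,:3]=Rw;M[:3,3]=pw;M=np.linalg.inv(M@Tc)
W=dict(K=K,R=M[:3,:3],t=M[:3,3])
def wz(x,y): return (85+x/4-.375,85+y/3.5-.36)
def pts(v):
    x,y,yaw,lean=v; c,s=np.cos(yaw),np.sin(yaw)
    f=lambda a,b,z: np.array([x+c*a-s*b,y+s*a+c*b,z])
    h=(-.022+.16*np.sin(lean),.08+.16*np.cos(lean))
    return dict(hm=f(h[0],-.038,h[1]),hp=f(h[0],.038,h[1]),h=f(h[0],0,h[1]),A=f(-.004,-.013,.27),B=f(-.004,.013,.27),C=f(-.004,-.013,.255),D=f(-.004,.013,.255),E=f(.004,.013,.27))
obs=[(W,'hm',wz(627,160)),(W,'hp',wz(633,412)),(W,'A',wz(122,290)),(W,'B',wz(148,387)),(W,'D',wz(167,381)),(W,'E',wz(108,402)),
 (S,'hm',sz(92,190)),(S,'hp',sz(118,122)),(T,'hm',tz(480,367)),(T,'hp',tz(345,470)),(T,'B',tz(222,213)),(T,'A',tz(275,176))]
def res(v,full=False):
    p=pts(v); return np.concatenate([proj(c,p[k])-np.array(o) for c,k,o in obs])
if __name__=='__main__':
    q=least_squares(res,[.55,-.04,.15,-.45],loss='soft_l1'); print(q.x,np.degrees(q.x[2])); print(res(q.x).reshape(-1,2)); print(pts(q.x)['h'])
    q=least_squares(lambda v:res(v)[:12],[.55,-.04,.15,-.45]); print('wrist only',q.x,np.degrees(q.x[2]),pts(q.x)['h']);print(res(q.x).reshape(-1,2)[:6])
E
python3 fit.py
```

```text
[ 0.5521 -0.0373  0.1555 -0.5428] 8.907922881526382
[[-0.2607 -1.8598]
 [-0.2655  1.0132]
 [ 1.3192  1.5545]
 [-1.1234  3.8597]
 [ 0.7889 -0.2175]
 [-0.6478 -0.3241]
 [-0.682   0.641 ]
 [-0.125  -0.2409]
 [ 2.0731 -0.4382]
 [-0.9537  2.0304]
 [ 1.4697 -2.0835]
 [ 1.5683 -2.0327]]
[ 0.4488 -0.0535  0.217 ]
wrist only [ 0.5522 -0.0383  0.1457 -0.5441] 8.345984564690847 [ 0.4485 -0.0535  0.2169]
[[ 0.4132 -1.7833]
 [-0.3674  1.06  ]
 [ 1.4467  0.4859]
 [-1.2997  2.8509]
 [ 0.6277 -1.1799]
 [-0.8453 -1.4209]]
```

```bash
python3 - <<'E'
from h import *
print(delta([.449,-.0535,.2013],down(188.7)))
E
```

```text
[0.01, -0.37, 6.36, -0.01, -0.0, -0.1]
```

Emit:
play_rows --pt "0 -0.3 1.0 0 0 -0.1 87" --pt "0 -0.37 2.5 0 0 -0.1 87" --pt "0 -0.37 3.8 0 0 -0.1 87" --pt "0 -0.37 4.8 0 0 -0.1 80" --pt "0 -0.37 5.6 0 0 -0.1 70" --pt "0 -0.37 6.1 0 0 -0.1 60" --pt "0 -0.37 6.35 0 0 -0.1 50" --pt "0 -0.37 6.35 0 0 -0.1 45"

```text
time_s: 3.65
tcp_pos: [0.449, -0.0527, 0.2008]
ee_rot: [[0.152, -0.988, -0.001], [-0.988, -0.152, -0.0], [0.0, 0.001, -1.0]]
wrist_force: [-0.0, -1.1, 0.8]
gripper_width: 0.64
```

```bash
python3 - <<'E'
from h import *
s=r.sense();print(s['tcp_pos'],s['wrist_force'])
cap('wrist','w2.png'); cap('scene','s2.png')
a=cv2.imread('pics/w2.png'); b=cv2.imread('pics/s2.png')[90:230,150:330]
cv2.imwrite('pics/s2z.png',cv2.resize(b,None,fx=4,fy=4,interpolation=cv2.INTER_CUBIC))
E
```

```text
[ 0.448989   -0.05274172  0.20083834] [-0.00394064 -1.07059635  0.82956621]
```

View pics/w2.png

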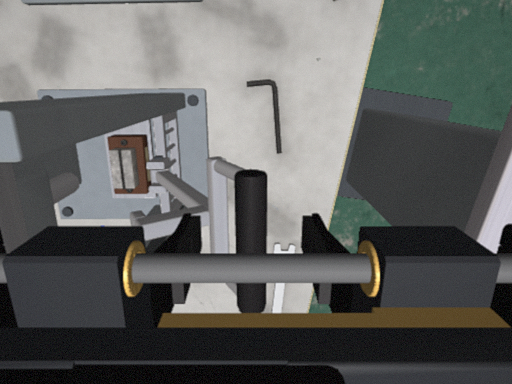

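View pics/s2z.png

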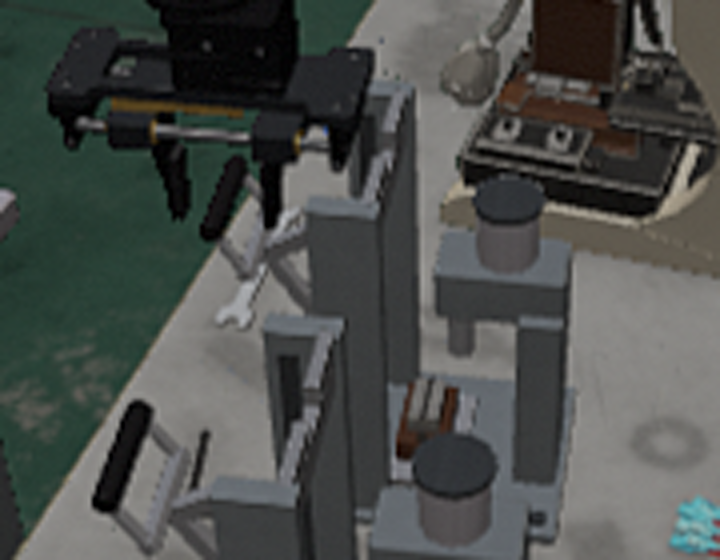

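The handle is centred between the fingers (rod at about x=252), and the gripper is clear of the post tops. I'll close on it now.

Emit:
play_rows --pt "0 0 0 0 0 0 30" --pt "0 0 0 0 0 0 10" --pt "0 0 0 0 0 0 0" --pt "0 0 0 0 0 0 0" --pt "0 0 0 0 0 0 0" --pt "0 0 0 0 0 0 0"

```text
time_s: 4.35
tcp_pos: [0.4493, -0.0522, 0.2013]
ee_rot: [[0.153, -0.988, -0.0], [-0.988, -0.153, -0.0], [0.0, 0.0, -1.0]]
wrist_force: [0.1, -0.1, 1.0]
gripper_width: 0.173
```

Emit:
play_rows --pt "0 0 -0.2 0 0 0 0" --pt "0 0 -0.6 0 0 0 0" --pt "0 0 -1.1 0 0 0 0" --pt "0 0 -1.7 0 0 0 0" --pt "0 0 -2.3 0 0 0 0" --pt "0 0 -2.9 0 0 0 0" --pt "0 0 -3.4 0 0 0 0" --pt "0 0 -3.75 0 0 0 0" --pt "0 0 -3.9 0 0 0 0" --pt "0 0 -3.9 0 0 0 0"

```text
time_s: 5.35
tcp_pos: [0.4496, -0.0521, 0.2991]
ee_rot: [[0.153, -0.988, 0.001], [-0.988, -0.153, 0.0], [-0.0, -0.001, -1.0]]
wrist_force: [2.9, 0.0, -4.3]
gripper_width: 0.175
```

```bash
python3 - <<'E'
from h import *
s=r.sense();print(s['tcp_pos'],s['wrist_force'])
cap('top','t3.png'); cap('scene','s3.png')
a=cv2.imread('pics/t3.png')[190:310,170:290]; b=cv2.imread('pics/s3.png')[60:200,150:330]
cv2.imwrite('pics/s3z.png',cv2.resize(b,None,fx=4,fy=4,interpolation=cv2.INTER_CUBIC))
cv2.imwrite('pics/t3z.png',cv2.resize(a,None,fx=4,fy=4,interpolation=cv2.INTER_CUBIC))
E
```

```text
[ 0.44960734 -0.05207767  0.29905204] [ 2.85609533  0.031513   -4.27803071]
```

View pics/s3z.png

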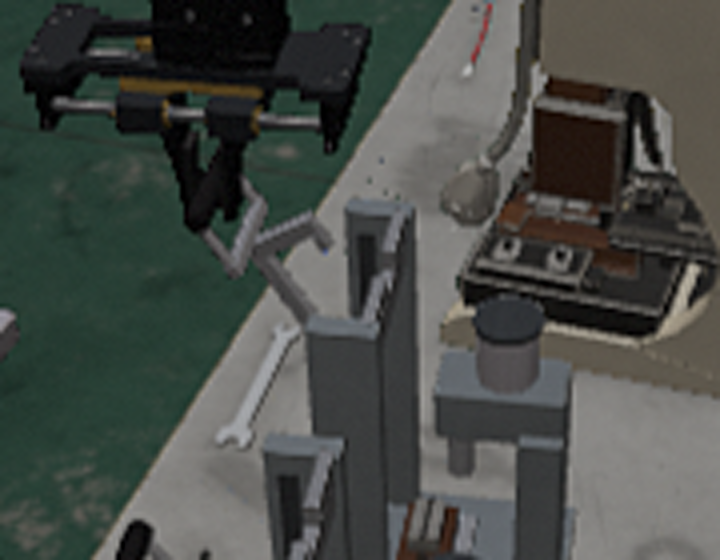

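View pics/t3z.png

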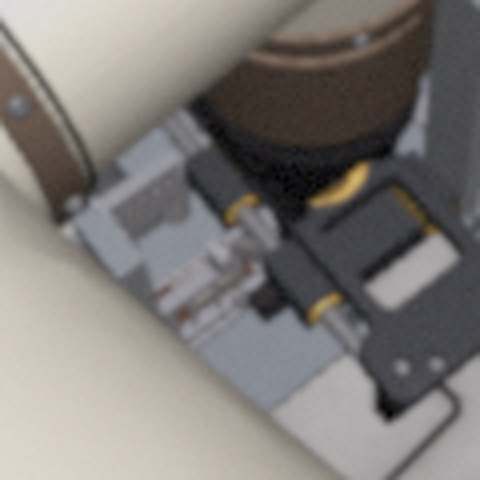

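Emit:
play_rows --pt "0 -0.2 -0.12 0 0 0 0" --pt "0 -0.48 -0.26 0 0 0 0" --pt "0 -0.8 -0.4 0 0 0 0" --pt "0 -1.1 -0.52 0 0 0 0" --pt "0 -1.4 -0.62 0 0 0 0" --pt "0 -1.7 -0.7 0 0 0 0" --pt "0 -2.0 -0.77 0 0 0 0" --pt "0 -2.3 -0.82 0 0 0 0" --pt "0 -2.6 -0.86 0 0 0 0" --pt "0 -2.9 -0.88 0 0 0 0" --pt "0 -3.15 -0.89 0 0 0 0" --pt "0 -3.25 -0.9 0 0 0 0"

```text
time_s: 6.65
tcp_pos: [0.5301, -0.0395, 0.3207]
ee_rot: [[0.153, -0.988, -0.001], [-0.988, -0.153, 0.0], [-0.0, 0.001, -1.0]]
wrist_force: [-1.7, 1.4, -5.6]
gripper_width: 0.173
```

```bash
python3 - <<'E'
from h import *
s=r.sense();print(s['tcp_pos'],s['wrist_force'])
cap('wrist','w4.png'); cap('scene','s4.png')
b=cv2.imread('pics/s4.png')[60:200,170:330]
cv2.imwrite('pics/s4z.png',cv2.resize(b,None,fx=4.2,fy=4.2,interpolation=cv2.INTER_CUBIC))
E
```

```text
[ 0.53009921 -0.03950132  0.32073534] [-1.68499581  1.36483685 -5.61366747]
```

View pics/s4z.png

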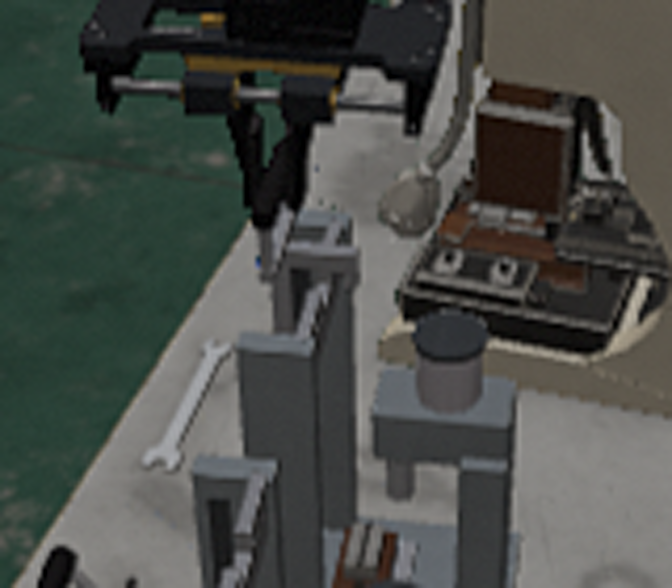

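View pics/w4.png

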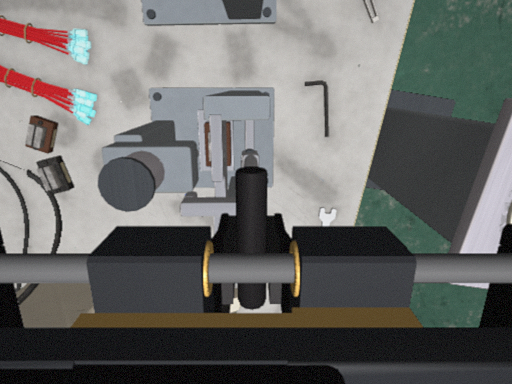

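```bash
python3 - <<'E'
from h import *
n=np.array([.5522,-.0383]); a=.1515
def f(x,y,z): return np.array([n[0]+np.cos(a)*x-np.sin(a)*y,n[1]+np.sin(a)*x+np.cos(a)*y,z])
img=cv2.imread('pics/s4.png')
def q(X): u=proj(S,X); return tuple(int(v) for v in np.round((u-[170,60])*np.array([4.2,4.2])))
b=cv2.resize(img[60:200,170:330],None,fx=4.2,fy=4.2,interpolation=cv2.INTER_CUBIC)
for y in(-.013,.013):
  for z in(.255,.27): cv2.circle(b,q(f(.004,y,z)),2,(0,0,255),-1); cv2.circle(b,q(f(-.004,y,z)),2,(0,200,255),-1)
s=.2835
for y in(-.005,.005):
  for x in(-.016,.016,.024):
    for z in(s,s-.012): cv2.circle(b,q(f(x,y,z)),2,(0,255,0),-1)
cv2.imwrite('pics/s4o.png',b)
E
```

```text
(no output)
```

View pics/s4o.png

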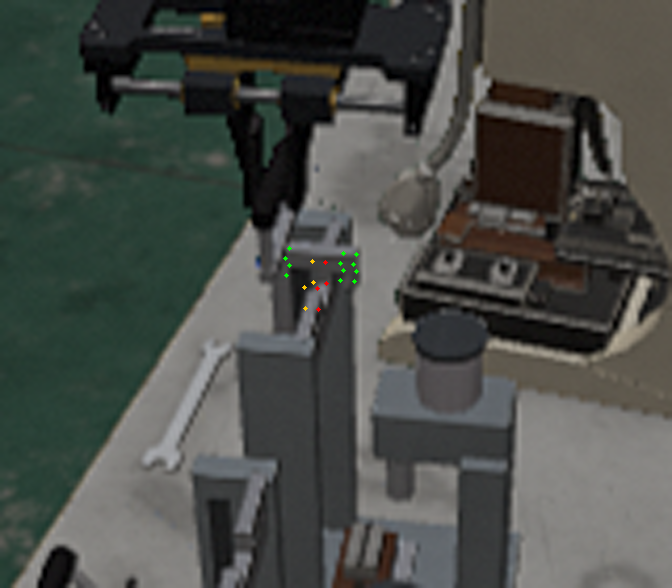

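The projected slot lip (green, around 350,265) matches the picture, and the rail lies inside the slot. I'll lower it now.

Emit:
play_rows --pt "0 0 0.15 0 0 0 0" --pt "0 0 0.35 0 0 0 0" --pt "0 0 0.55 0 0 0 0" --pt "0 0 0.75 0 0 0 0" --pt "0 0 0.9 0 0 0 0" --pt "0 0 1.0 0 0 0 0" --pt "0 0 1.08 0 0 0 0" --pt "0 0 1.08 0 0 0 0"

```text
time_s: 7.55
tcp_pos: [0.5297, -0.0397, 0.2983]
ee_rot: [[0.154, -0.988, 0.004], [-0.988, -0.154, -0.001], [0.001, -0.004, -1.0]]
wrist_force: [-7.1, 4.9, 9.9]
gripper_width: 0.17
```

```bash
python3 - <<'E'
from h import *
s=r.sense();print(s['tcp_pos'],s['wrist_force'])
cap('scene','s5.png')
b=cv2.imread('pics/s5.png')[60:200,170:330]
cv2.imwrite('pics/s5z.png',cv2.resize(b,None,fx=4.2,fy=4.2,interpolation=cv2.INTER_CUBIC))
E
```

```text
[ 0.52973924 -0.03973667  0.29828461] [-7.06754311  4.94767212  9.87682125]
```

View pics/s5z.png

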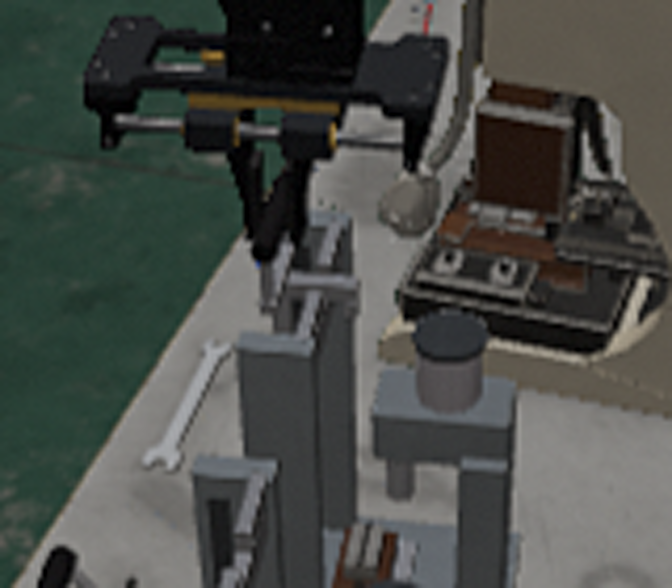

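```bash
python3 - <<'E'
from h import *
n=np.array([.5522,-.0383]); a=.1515
def f(x,y,z): return np.array([n[0]+np.cos(a)*x-np.sin(a)*y,n[1]+np.sin(a)*x+np.cos(a)*y,z])
img=cv2.imread('pics/s5.png'); k=9; o=[225,100]
def q(X): u=proj(S,X); return tuple(int(v) for v in np.round((u-o+.5)*k-.5))
ims=[]
for s in (.255,.27):
  b=cv2.resize(img[100:155,225:268],None,fx=k,fy=k,interpolation=cv2.INTER_CUBIC)
  for y in(-.013,.013):
    for z in(.255,.27): cv2.circle(b,q(f(.004,y,z)),2,(0,0,255),-1); cv2.circle(b,q(f(-.004,y,z)),2,(0,200,255),-1)
  for x in(-.016,.016,.024):
    for z in(s,s-.012): cv2.circle(b,q(f(x,-.005,z)),3,(0,255,0),-1)
  ims.append(b)
cv2.imwrite('pics/s5o.png',np.hstack(ims))
c=r.capture('wrist'); cv2.imwrite('pics/w5.png',cv2.resize(c['pixels'][80:260,150:320,::-1],None,fx=3.3,fy=3.3,interpolation=cv2.INTER_CUBIC))
E
```

```text
(no output)
```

View pics/s5o.png

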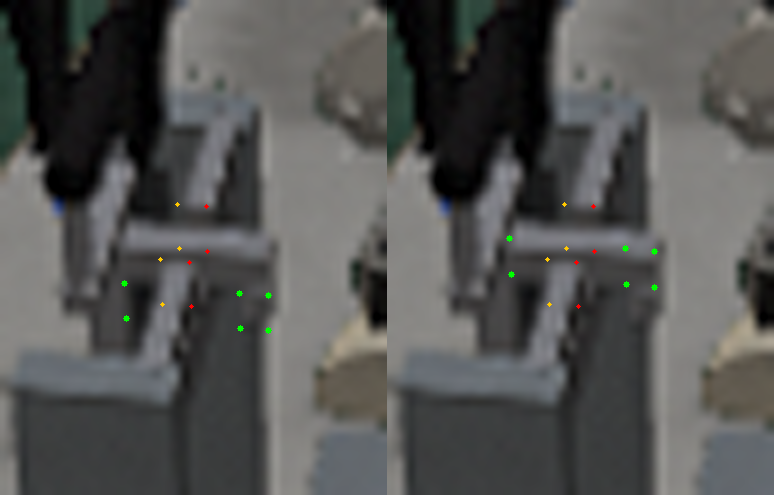

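View pics/w5.png

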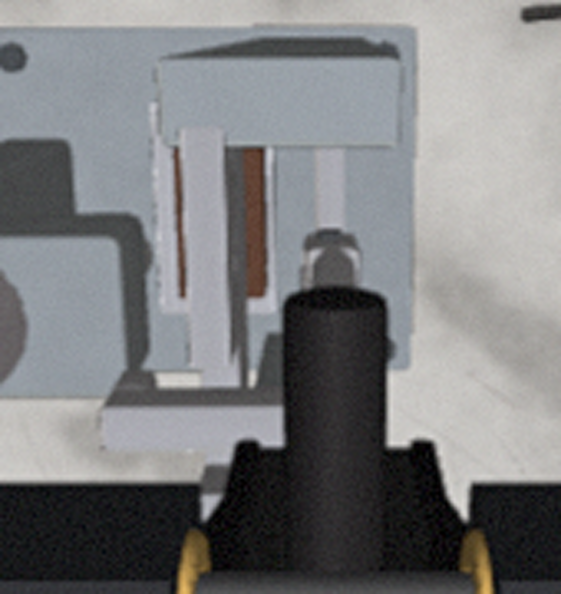

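Emit:
play_rows --pt "0 0 -0.1 0 0 0 0" --pt "0 0 -0.1 0 0 0 10" --pt "0 0 -0.1 0 0 0 20" --pt "0 0 -0.1 0 0 0 28" --pt "0 0 -0.1 0 0 0 36" --pt "0 0 -0.1 0 0 0 45" --pt "0 0 -0.1 0 0 0 45"

```text
time_s: 8.35
tcp_pos: [0.5301, -0.0399, 0.2968]
ee_rot: [[0.153, -0.988, 0.001], [-0.988, -0.153, -0.0], [0.0, -0.001, -1.0]]
wrist_force: [-0.4, -0.6, 0.1]
gripper_width: 0.479
```

```bash
python3 - <<'E'
from h import *
s=r.sense();print(s['tcp_pos'],s['wrist_force'],s['gripper_width'])
c=r.capture('wrist'); cv2.imwrite('pics/w6.png',cv2.resize(c['pixels'][80:260,150:320,::-1],None,fx=3.3,fy=3.3,interpolation=cv2.INTER_CUBIC))
cap('scene','s6.png')
b=cv2.imread('pics/s6.png')[90:190,200:300]
cv2.imwrite('pics/s6z.png',cv2.resize(b,None,fx=6,fy=6,interpolation=cv2.INTER_CUBIC))
E
```

```text
[ 0.53005811 -0.03994011  0.29677402] [-0.42112983 -0.6477996   0.14524621] 0.4791583600383943
```

View pics/s6z.png

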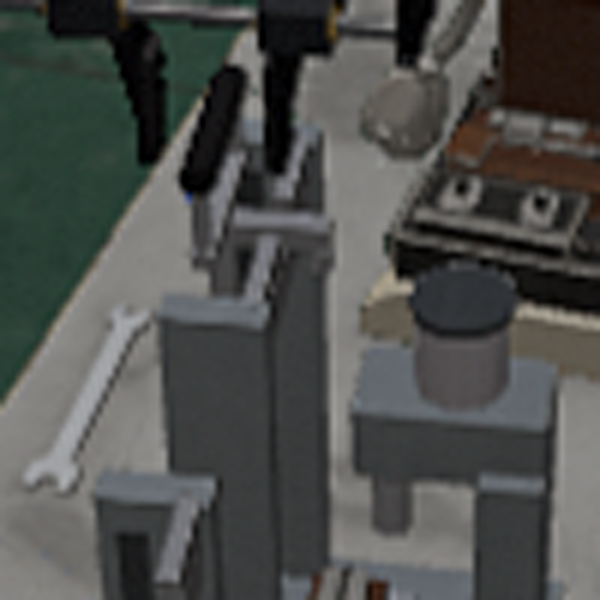

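View pics/w6.png

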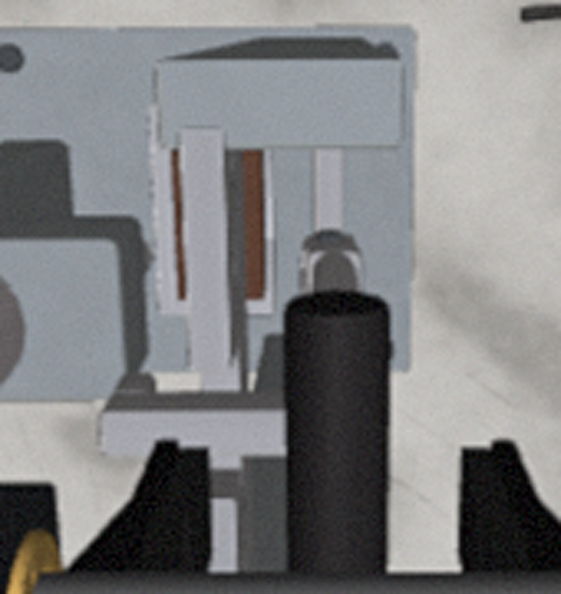

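It's released and the bar stayed put. In the wrist picture the notch floor and wall show beside the bar (around 225,460–498). I'll retreat straight up.

Emit:
play_rows --pt "0 0 -0.3 0 0 0 50" --pt "0 0 -0.8 0 0 0 50" --pt "0 0 -1.5 0 0 0 50" --pt "0 0 -2.3 0 0 0 50" --pt "0 0.8 -3.2 0 0 0 50" --pt "0 2 -4 0 0 0 50" --pt "0 3.5 -4.5 0 0 0 50" --pt "0 4.5 -4.5 0 0 0 50" --pt "0 4.5 -4.5 0 0 0 50"

```text
time_s: 9.35
tcp_pos: [0.4164, -0.0576, 0.4125]
ee_rot: [[0.153, -0.988, 0.006], [-0.988, -0.153, 0.001], [-0.0, -0.006, -1.0]]
wrist_force: [-0.1, -0.4, 0.7]
gripper_width: 0.574
```

```bash
python3 - <<'E'
from h import *
s=r.sense();print(s['time_s'],s['tcp_pos'],s['wrist_force'],s['gripper_width'])
cap('wrist','w7.png');cap('scene','s7.png')
b=cv2.imread('pics/s7.png')[90:240,180:320]
cv2.imwrite('pics/s7z.png',cv2.resize(b,None,fx=4,fy=4,interpolation=cv2.INTER_CUBIC))
for t in ['handle_a','slot_a','notch_a','die_centre']:
    print(t,[(np.round(d['centre'],3).tolist(),round(d['score'],2)) for d in r.spot_in('scene',t)])
E
```

```text
9.35 [ 0.41642009 -0.05761559  0.41245893] [-0.08156253 -0.42826235  0.69974554] 0.5735658476126826
handle_a [([0.54, -0.047, 0.278], 0.82), ([0.572, -0.041, 0.171], 0.64)]
slot_a [([0.536, -0.041, 0.275], 0.67)]
notch_a [([0.572, -0.041, 0.171], 0.9)]
die_centre [([0.576, -0.043, 0.038], 0.54)]
```

View pics/s7z.png

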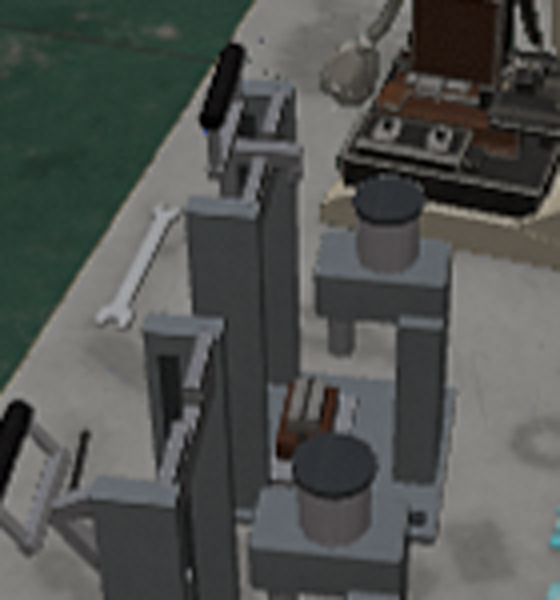

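View pics/w7.png

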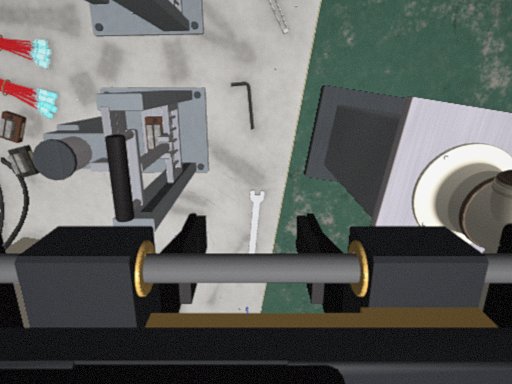

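```bash
python3 - <<'E'
from h import *
d=np.load('w1.npz'); s=r.sense(); M=np.eye(4);M[:3,:3]=s['ee_rot'];M[:3,3]=s['tcp_pos'];M=np.linalg.inv(M@d['Tc'])
W=dict(K=d['K'],R=M[:3,:3],t=M[:3,3])
for a,b in [((238.3,102.8),(124,217)),((232.7,119.3),(117,139))]:
    X=cv2.triangulatePoints(P(S),P(W),np.array(a).reshape(2,1),np.array(b,float).reshape(2,1)); X=(X[:3]/X[3]).ravel()
    print(X, proj(S,X)-a, proj(W,X)-b)
c=r.capture('wrist'); cv2.imwrite('pics/w8.png',cv2.resize(c['pixels'][80:240,85:215,::-1],None,fx=3.7,fy=3.7,interpolation=cv2.INTER_CUBIC))
E
```

```text
[ 0.52479926 -0.00617607  0.30993965] [-0.10027208  0.08327749] [-0.52383698  0.46095677]
[ 0.5346446  -0.07407724  0.30811808] [-0.23322991  0.14927178] [-1.25967196  0.92060679]
```

View pics/w8.png

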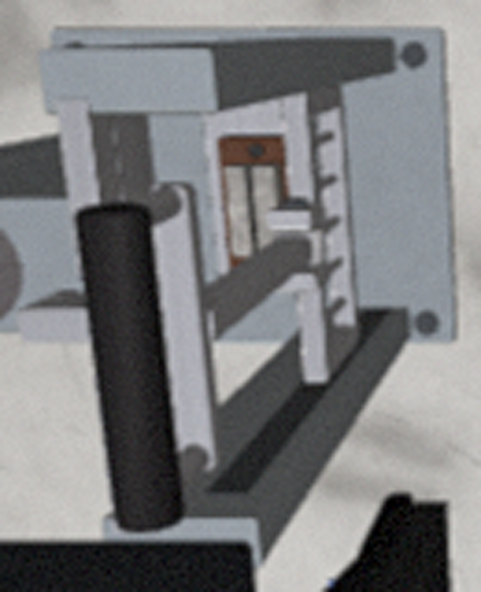

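The handle now triangulates to (0.530, -0.040, 0.309). The seated pose predicts z = 0.310 with the bar upright, so the guard is hanging at about 70 mm.

```bash
python3 -c "
from h import *
print(r.sense()['wrist_force']); print(r.finish_job())"
```

```text
[0.51017489 0.00481343 0.31542524]
the job is handed in; nothing more can be done
None
```

The guard of the press with the die is hanging open by its bar, and I handed the job in at about 9.5 s of the 32 s. I lifted it by the handle about 98 mm, swung the bar upright, lowered the slot into the rail's notch, let go and moved the arm clear.

**Last checks**
- **Guard lift:** the handle triangulates to z ≈ 0.309 m, against the 0.310 m expected when the bar hangs in the notch. That puts the guard at about 70 mm, and it had stayed up after I let go.
- **Slot over the notch:** the wrist picture, taken just after letting go, shows the bar between the notch walls. The scene picture shows its lip behind the rail.
- **Other guard and die:** the other guard looks shut. The die's detected position is within about 2 mm of the start in the scene camera.
- **Robot clear:** the wrist force was about 0.6 N, close to zero, with the fingers away from the handle.

**Disagreements**
- **Starting lean:** my camera fit put the bar's starting lean at about -0.54 rad, where the task says about -0.45. The swing worked out from it still put the slot over the rail.
- **Contact on lowering:** the bar met the notch about 5 mm sooner than I had commanded, with roughly 10 N vertical force, so I eased up before releasing. The final handle height shows it is fully seated.

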